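# Load the vial rack into the analyser's bay

## Robot

A 6-joint arm with a two-finger parallel gripper is mounted at the origin on the work surface. World frame = base frame: x ahead of the robot, y to its left, z up, the work surface at z = 0. Lengths are in m, angles in rad, forces in N, time in s.
With the tool pointing down it reaches from about 0.275 to 0.725 m from the base axis. Payload 15.9 kg.
Tool frame: the origin (TCP) lies on the front face of the gripper's body, between the roots of the fingers; the fingertips stand 73 mm ahead of it and the grasp point (between the pads) lies 54 mm ahead of it; z points along the fingers, y is the line along which they close (so a half turn about z gives the same grasp; the last joint's range is limited). The gripper opens to 85 mm and grips with 20 to 120 N. Pads are 22 mm wide; open, the fingers measure 114 mm over their backs; the gripper's body (76 mm by 85 mm) begins 54 mm behind the grasp point. The pads swing forward as they close: fully open they stand 13 mm farther back than shut.
Start: joints at [1.213, 0.213, -0.034, 1.323, 0, 1.571], TCP at [0.175, 0.468, 0.304] pointing down, gripper open.
Joint ranges: [-2.98, 2.98], [-0.74, 1.72], [-1.14, 1.35], [-2.1, 2.04], [-1.57, 1.44], [-3.14, 3.14]. Speed limits (rad/s): [1.89, 1.89, 2.39, 2.57, 3.14, 3.14].

## Interface

Orientations are given as a unit quaternion [w, x, y, z].
In Python, from bench import robot, eyes, job_done gives the robot as it stands.
- The arm moves only by the tool arm_command, never from a script. Its argument "commands" is a list of rows, each a list of 5 numbers: the opening, from 0 (shut) to 1 (fully open), then the shift along the world's x, y, z in cm, then the turn about the world's z in degrees. In form: [[fingers, tx, ty, tz, twist], ...]. A call has 1 to 8 rows; each row shifts and turns the commanded pose from where the row before left it; what a row does not reach is not made up. A row lasts 1/10 s, in which the tool goes at most 50 mm and 8.59 degrees, less where a joint would pass 70% of its speed; a pose out of reach is approached as far as the arm can. A call is refused whole if a number of a shift passes 5 or a number of a turn 8.59, either way. A call with a gripper value outside its range is refused whole. The fingers move at their own pace and stop on an object; the grip force is fixed at half the most. Time passes only in rows, so rows that do not move let the fingers close. It gives the time, the measured TCP pose, the force, the opening and the grip force at its end, in the units of the state.
- robot.sense(): the state, without advancing time (a new reading comes with each control period).
- eyes.snapshot(name): name is "scene" or "top"; returns (picture, depth): 384x512x3 uint8, blue, green, red; 384x512 float32, m along the optical axis (not along the pixel's ray), 0 where there is no reading.
- eyes.get_calibration(name): a dict with "K" (3x3 intrinsics, pixels), "k1" (the pictures are not rectified: a ray, as slopes to the right and down, at radius r is drawn at 1 + k1 r^2 times it, then the intrinsics apply), "world_from_camera" (4x4, takes a point from camera to world coordinates). Camera axes: x right, y up, looking along -z (the intrinsics and any distortion apply to the point x, -y, -z); pixel columns grow to the right and rows downward; lengths in m; the calibration is good to about 2 mm. A picture is of the moment at which its call begins. get_calibration takes no time and is no camera call.
- job_done(): hands the job in; it is judged then, once.
The state is a dict: "time": time; "q": joint angles; "joint_vel": joint speeds; "effort": joint torques, N m; "tool_pos": TCP position; "tool_rot": TCP orientation; "contact_force": force on the tool from outside, world axes, zero at the start; "wrist_torque": the same for the moment, N m; "grip_width": opening from 0.0 (shut) to 1.0 (fully open); "grip_force": force on a finger pad.
Only numpy, scipy, OpenCV 4.12 (cv2) and the standard library are available. Lean on these libraries where they do the work, as an engineer would, in place of code of your own. Each camera call takes 0.05 s, during which the arm holds its last target. There are 200 camera calls.

## Task

Push the long eight-vial rack along the bench into the loading bay until its long side sits flat against the back stop, between the side stop and the open jaw. Then push the sliding jaw across until it has nudged the rack up against the side stop and the rack is snug and square between the two. Push only, never lift or tip the rack, leave everything else on the bench where it is, and end with the hand clear.

Things in the scene. Friction and masses are not known exactly. Their poses are not given: they have to be found in the camera images.
- rack: The vial rack to be loaded: a solid white plastic block, 60 mm along its x, 104 mm along its y, 40 mm tall, with eight capped vials (2 x 4, fixed in it, 19 mm wide) rising to 64 mm. About 0.25 to 0.5 kg, stands loose on the bench. Origin: centre of its underside, z up.
- dock: The loading bay, fixed to the bench; its back stop is a metal beam 26 mm tall, its face at x = 0 from y = -190 to +110 mm. Origin on the bench at the foot of that face, in the middle of the open bay. x points away from the robot through the stop, y to the left along it, z up. The rack enters along +x, its long side along the stop; loaded, its origin is at x = -30, y = +28 mm, axes parallel.
- side_stop (a point): Middle of the clamping face of the fixed side stop at the left of the bay (at x = -25, y = +80 mm of the bay, 13 mm up). The side stop is a metal bar 26 mm tall, 12 mm thick, running 50 mm from the back stop towards the robot, with a lead-in that flares outwards and ends 70 mm from the back stop. Axes as the bay's.
- jaw (a joint): The sliding clamp jaw at the right of the bay, in m: 0 = fully open (its clamping face at y = -80 mm of the bay), growing as it slides along the bay's +y towards the side stop; limit 0.075; starts at 0 to 0.012. With the rack clamped against the side stop it reads 0.056. It has about 3 N of friction and stays where it is left.
- jaw_push (a point): Middle of the jaw's outer (right-hand) face, 23 mm up, to be pushed along the bay's +y (axes as the bay's). The jaw is a steel block 50 mm long in x (from 51 to 1 mm in front of the back stop), 16 mm thick, 44 mm tall, with a carriage that rides on the back stop behind it, also 44 mm tall, and a small lead-in at its near end flaring 20 mm outwards, to 66 mm from the back stop.
- beaker: Bystander: an open glass beaker, 68 mm wide, 85 mm tall. Loose; origin at the centre of its underside.
- bottle: Bystander: a closed amber glass bottle with a black cap, 60 mm wide, 125 mm tall. Loose; origin at the centre of its underside.
- jar: Bystander: a closed white plastic jar, 60 mm wide, 70 mm tall. Loose; origin at the centre of its underside.
- tip_box: Bystander: a grey box with a clear lid, 82 x 120 mm, 55 mm tall. Loose; origin at the centre of its underside.
- mouse: Bystander: a grey computer mouse, about 100 x 60 mm, 34 mm tall. Loose; origin at the centre of its underside.
- small_rack: Bystander: a square-looking white vial rack with only four capped vials (2 x 2), 60 x 56 mm, 64 mm tall over the caps. Loose; origin at the centre of its underside.

How it is judged:
On the way, in this order (a step that is already met when the one before it is completed fails the run):
1. the rack stands in the bay, its long side flat against the back stop, while the jaw is still open (x of rack in the frame of dock above -0.035 m and angle between the x axis of rack and the x axis of dock, either way round below 0.06 rad and height (world z) of rack below 0.004 m and y of rack in the frame of dock between -0.04 and 0.04 m and value of joint jaw below 0.05 m), for 0.2 s.
2. the jaw has been pushed across and holds the rack against the side stop (value of joint jaw above 0.051 m and y of rack in the frame of dock above 0.023 m), for 0.2 s.
At the end, for the whole second after the job is handed in: The rack stands on the bench, against the back stop and the side stop within 5 mm each and square to them within 0.06 rad; the jaw is closed on it (joint within 5 mm of 0.056 m); the rack is at rest (all of step 2 and x of rack in the frame of dock between -0.035 and -0.025 m and angle between the x axis of rack and the x axis of dock, either way round below 0.06 rad and height (world z) of rack below 0.004 m and y of rack in the frame of dock below 0.033 m and value of joint jaw below 0.061 m and linear speed of rack below 0.01 m/s); the robot touches nothing.
It fails at once if the rack is lifted off the bench (its origin more than 10 mm up) (height (world z) of rack above 0.01 m).
It fails at once if the rack is tipped by more than 0.2 rad (angle between rack's own z axis and vertical above 0.2 rad).
It fails at once if a bystander is moved by more than 20 mm (distance of any of beaker, bottle, jar, tip_box, mouse, small_rack from where it was at the start of the episode above 0.02 m).
It also fails if it takes over 51 s, if anything falls off the work surface, if the arm or the gripper's body presses on something with over 40 N, if the wrist force passes 120 N, or if a joint passes its speed limit or range.

## Working session

There is one attempt and no reset: what is moved stays moved. The work goes in short steps, Python scripts to look and compute and a tool call to move; the robot and the scene stay as the last step left them, time stands still between calls to the robot, and variables do not carry over. Pictures are saved under pics/ and viewed, at most 10 in all, crops included, and the job is handed in when it is done.

Besides the shell and the picture viewer there is one more tool, called after "Request:" as a command line: name --pt "numbers of a row" for each row, then --argument value for the rest. arm_command: Moves the arm, as the interface text tells. Its arguments: {"type":"object","properties":{"commands":{"type":"array"}},"required":["commands"]}

```bash
mkdir -p pics; cat > h.py <<'E'
import numpy as np, cv2
from bench import robot, eyes, job_done
def cal(n):
    c=eyes.get_calibration(n); return np.array(c["K"]),c["k1"],np.array(c["world_from_camera"])
def ray(n,u,v):
    K,k1,T=cal(n)
    p=cv2.undistortPoints(np.array([[[u,v]]],float),K,np.array([k1,0,0,0,0.]))[0,0]
    return T[:3,3],T[:3,:3]@np.array([p[0],-p[1],-1.])
def atz(n,u,v,z):
    o,d=ray(n,u,v); return o+d*(z-o[2])/d[2]
def cloud(n,depth):
    K,k1,T=cal(n); h,w=depth.shape
    g=np.stack(np.meshgrid(np.arange(w),np.arange(h)),-1).reshape(-1,1,2).astype(float)
    p=cv2.undistortPoints(g,K,np.array([k1,0,0,0,0.]))[:,0]
    c=np.c_[p[:,0],-p[:,1],-np.ones(len(p))]*depth.reshape(-1,1)
    return (c@T[:3,:3].T+T[:3,3]).reshape(h,w,3)
E
python3 - <<'E'
from h import *
for n in("scene","top"):
    p,d=eyes.snapshot(n); np.savez(n+"0.npz",p=p,d=d); cv2.imwrite(f"pics/{n}0.png",cv2.resize(p,(800,600),interpolation=cv2.INTER_CUBIC))
    K,k1,T=cal(n); print(n,K[0,0],k1,T.round(3).tolist())
print(robot.sense())
E
```

```text
scene 474.73082454322946 0.011716005285178594 [[0.877, -0.326, 0.352, 1.035], [0.48, 0.614, -0.627, -0.694], [-0.011, 0.718, 0.695, 0.857], [0.0, 0.0, 0.0, 1.0]]
top 450.47242183262944 -0.0714806951328975 [[-0.02, 0.996, -0.092, 0.53], [-1.0, -0.019, 0.011, 0.042], [0.009, 0.092, 0.996, 1.182], [0.0, 0.0, 0.0, 1.0]]
{'time': 0.1, 'q': array([ 1.21302517e+00,  2.13327381e-01, -3.49815891e-02,  1.32351121e+00,
       -1.78437182e-05,  1.57081313e+00]), 'joint_vel': array([ 0.00106241, -0.00060074,  0.00229512, -0.00090774, -0.0016785 ,
       -0.00099143]), 'effort': array([-5.48633489e-04, -6.87249327e+01,  4.87807488e+01,  1.23214675e-02,
        1.96806275e-05,  6.95230071e-06]), 'tool_pos': array([0.17501576, 0.468119  , 0.30346126]), 'tool_rot': array([-8.23053969e-05,  1.77941285e-01,  9.84040973e-01, -5.05348373e-04]), 'contact_force': array([0.33745268, 0.36163536, 0.05229907]), 'wrist_torque': array([ 0.05533149, -0.07362833, -0.00587963]), 'grip_force': 0.0, 'grip_width': 1.0009845510442084}
```

View pics/top0.png

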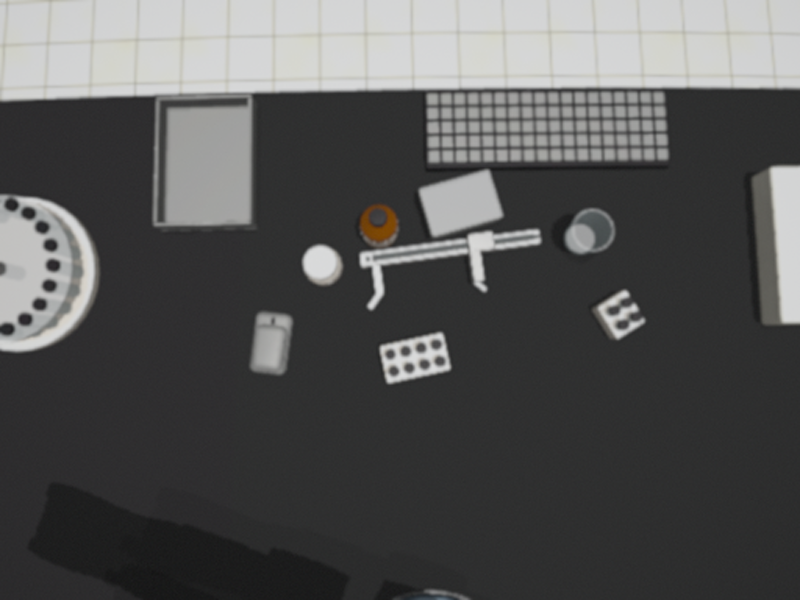

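View pics/scene0.png

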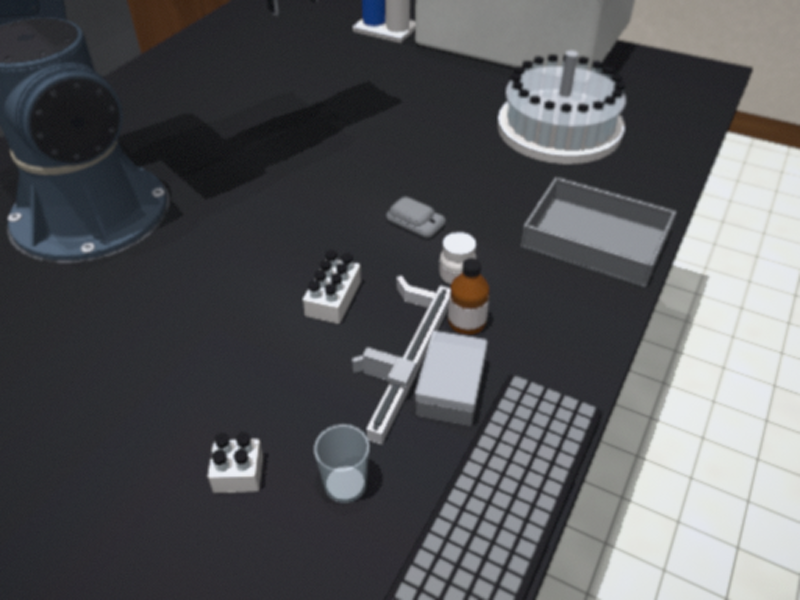

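The top view (800x600) shows the rack at (415,358), the back stop from (360,260) to (540,237), the side stop at (378,280) and the jaw at (478,262). The beaker is at (590,232), the bottle at (379,225), the jar at (322,263) and the tip box at (460,203). The scene view agrees. Next I'll measure using depth and a crop.

```bash
python3 - <<'E'
from h import *
z=np.load("top0.npz");p,d=z["p"],z["d"]
# crop cols 215-365, rows 135-250 
c=p[135:250,210:360]; cv2.imwrite("pics/c1.png",cv2.resize(c,None,fx=5.2,fy=5.2,interpolation=cv2.INTER_CUBIC))
for n in("top","scene"):
    z=np.load(n+"0.npz");P=cloud(n,z["d"]);pp=z["p"]
    bright=pp.min(2)>110
    def rep(lab,m):
        q=P[m]; 
        if len(q)<8: print(n,lab,len(q));return
        r=cv2.minAreaRect((q[:,:2]*1000).astype(np.float32)); print(n,lab,len(q),"z",np.percentile(q[:,2],[5,50,95]).round(4),"c",np.round(r[0],1),np.round(r[1],1),round(r[2],1))
    X,Y,Z=P[...,0],P[...,1],P[...,2]
    reg=(X>.3)&(X<.62)&(Y>-.25)&(Y<.25)
    rep("rack",reg&(Z>.03)&(Z<.05)&(X<.48)&(abs(Y-.03)<.12))
    rep("caps",reg&(Z>.055)&(Z<.072)&(X<.48)&(abs(Y-.03)<.12))
    rep("stop",bright&(X>.45)&(X<.65)&(Y>-.2)&(Y<.15)&(Z>.018)&(Z<.032))
    rep("jaw",bright&(X>.45)&(X<.65)&(Y>-.15)&(Y<.15)&(Z>.036)&(Z<.05))
for u,v in[(360,260),(540,237),(372,305),(478,240),(483,288)]:
    print((u,v),atz("top",u*.64,v*.64,.026).round(4))
for u,v in [(415,358)]: print(atz("top",u*.64,v*.64,.05).round(4))
E
```

```text
top rack 0
top caps 0
top stop 87 z [0.0216 0.0282 0.0311] c [640.3  -2.8] [ 37.2 192.7] 7.7
top jaw 595 z [0.0385 0.042  0.0456] c [554. -23.] [ 92.5 212.5] 33.9
scene rack 0
scene caps 0
scene stop 174 z [0.019  0.0261 0.0311] c [615.1   2.4] [167.  147.4] 63.0
scene jaw 332 z [0.0368 0.0406 0.0483] c [529.9  14.8] [ 59.7 108.9] 10.5
(360, 260) [0.6892 0.104  0.026 ]
(540, 237) [ 0.7225 -0.1967  0.026 ]
(372, 305) [0.6141 0.0853 0.026 ]
(478, 240) [ 0.7192 -0.0927  0.026 ]
(483, 288) [ 0.6388 -0.0986  0.026 ]
[0.5259 0.0168 0.05  ]
```

View pics/c1.png

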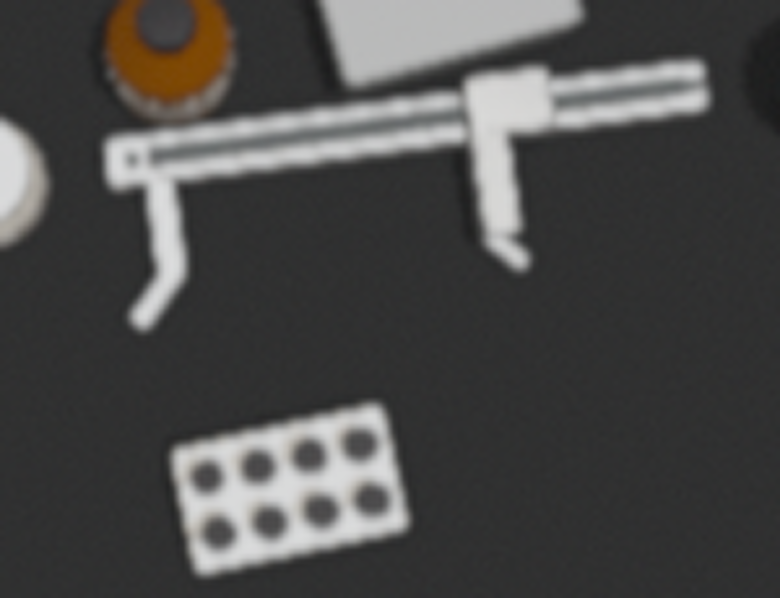

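The crop (5.2x, origin 210,135) shows the rack's top corners at about (172,448), (382,403), (410,528) and (200,576). The stop's front edge runs from (112,188) to (708,110), the side stop's inner face from (177,182) to (187,268), and the jaw's outer face from (512,132) to (521,232).

```bash
cat >> h.py <<'E'
def cp(u,v,z): return atz("top",210+(u+.5)/5.2-.5,135+(v+.5)/5.2-.5,z)[:2]*1000
E
python3 - <<'E'
from h import *
R=np.array([cp(*a,.04) for a in[(172,448),(382,403),(410,528),(200,576)]]);print("rack",R.round(1).tolist(),R.mean(0).round(1),[np.linalg.norm(R[i]-R[i-1]).round(1) for i in range(4)])
L=R[0]+R[3]-R[1]-R[2]; print("rack yaw deg",np.degrees(np.arctan2(-L[0],L[1])).round(1))
a,b=cp(112,188,.0),cp(708,110,0.);print("stop foot",a,b,"len",np.linalg.norm(a-b))
t=(a-b)/np.linalg.norm(a-b); n=np.array([t[1],-t[0]]); O=a-t*110; print("yaw",np.degrees(np.arctan2(-t[0],t[1])),"O",O)
def dk(p): return ((p-O)@n).round(1),((p-O)@t).round(1)
print("rack in dock",dk(R.mean(0)))
for lab,u,v,z in[("side",177,182,.026),("side",187,268,.026),("sideend",140,330,.026),("jawout",512,132,.044),("jawout",521,232,.044),("jawin",480,140,.044),("jawin",488,235,.044),("jawtip",525,270,.044),("stopend",112,188,.026),("stopend",708,110,.026)]: print(lab,dk(cp(u,v,z)))
for lab,u,v,z in[("bottle",170,55,.0),("mouse",None,0,0)]:
    if u: print(lab,cp(u,v,z))
for lab,u,v,z in[("beaker",590,232,.04),("jar",322,263,.07),("mouse",271,343,.03),("small",620,315,.05),("tip",460,203,.055),("bottle",379,215,.12)]: 
    w=atz("top",u*.64,v*.64,z)[:2]*1000; print(lab,w.round(),dk(w))
# second view: scene vial caps/corners (800x600 px)
for lab,u,v,z in[("stop near end?",372,438,0),("stop far end top",445,290,.026),("rack top near",340,300,.04)]: 
    w=atz("scene",u*.64,v*.64,z)[:2]*1000; print(lab,w.round(),dk(w))
p=np.load("scene0.npz")["p"]; c=p[155:290,185:320]; cv2.imwrite("pics/c2.png",cv2.resize(c,None,fx=4.4,fy=4.4,interpolation=cv2.INTER_CUBIC))
E
```

```text
rack [[548.1, 74.1], [568.0, -28.6], [507.1, -40.7], [486.0, 61.6]] [527.3  16.6] [np.float64(63.4), np.float64(104.6), np.float64(62.1), np.float64(104.5)]
rack yaw deg 11.3
stop foot [681.1792189  103.61680876] [ 715.90346203 -201.99434683] len 307.57755360713605
yaw 6.482278312093342 O [693.59776733  -5.67994167]
rack in dock (np.float64(-162.7), np.float64(40.9))
side (np.float64(-4.7), np.float64(76.6))
side (np.float64(-48.0), np.float64(77.2))
sideend (np.float64(-75.5), np.float64(104.3))
jawout (np.float64(-4.1), np.float64(-90.0))
jawout (np.float64(-53.6), np.float64(-87.3))
jawin (np.float64(-6.0), np.float64(-73.8))
jawin (np.float64(-53.0), np.float64(-71.0))
jawtip (np.float64(-72.4), np.float64(-86.6))
stopend (np.float64(-3.5), np.float64(109.0))
stopend (np.float64(-3.5), np.float64(-191.8))
bottle [749.1640237   73.05080827]
beaker [ 727. -278.] (np.float64(2.8), np.float64(-273.9))
jar [679. 162.] (np.float64(4.9), np.float64(168.5))
mouse [555. 251.] (np.float64(-109.1), np.float64(271.0))
small [ 588. -318.] (np.float64(-139.9), np.float64(-298.5))
tip [776. -62.] (np.float64(75.6), np.float64(-65.0))
bottle [745.  69.] (np.float64(59.8), np.float64(68.3))
stop near end? [ 721. -191.] (np.float64(6.0), np.float64(-187.5))
stop far end top [693.  95.] (np.float64(11.2), np.float64(100.4))
rack top near [564. -15.] (np.float64(-129.7), np.float64(5.2))
```

View pics/c2.png

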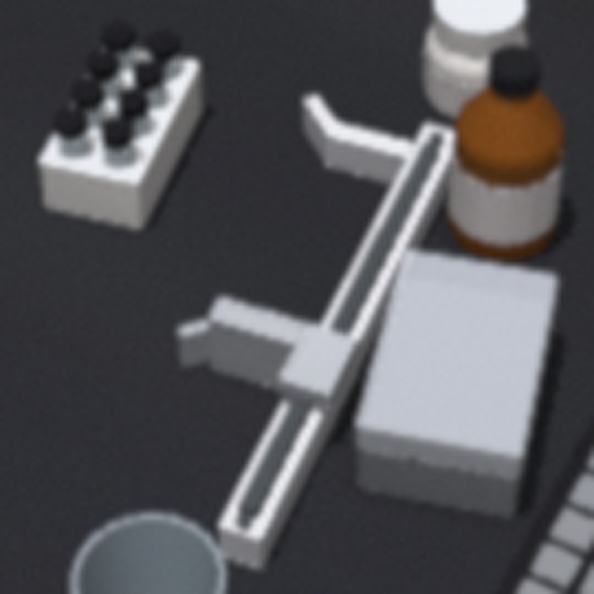

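The scene view agrees with the top view. The rack's near corner is at (140,190) in the crop, and the jaw is open with the tip box behind it.

Estimates:
- **Dock:** origin at about (694,-6) mm, yaw 6.4°.
- **Rack:** centre at (527,17) mm, yaw 11.3°.
- **Jaw:** at about 8 mm.

I'll now move behind the rack with the fingers partly open.

Request:
arm_command --pt "0.6 2.43 -3.86 0 2.65" --pt "0.6 2.43 -3.86 0 2.65" --pt "0.6 2.43 -3.86 0 2.65" --pt "0.6 2.43 -3.86 0 2.65" --pt "0.6 2.43 -3.86 0 2.65" --pt "0.6 2.43 -3.86 0 2.65" --pt "0.6 2.43 -3.86 0 2.65" --pt "0.6 2.43 -3.86 0 2.65"

```text
time: 0.9
tool_pos: [0.37, 0.1577, 0.3039]
tool_rot: [0.0, -0.007, 1.0, 0.0]
contact_force: [1.3, 1.1, 0.4]
grip_width: 0.597
grip_force: 0.0
```

Request:
arm_command --pt "0.6 2.43 -3.86 0 2.65" --pt "0.6 2.43 -3.86 0 2.65" --pt "0.6 2.43 -3.86 0 2.65" --pt "0.6 2.43 -3.86 0 2.65" --pt "0.6 0 0 -3 0" --pt "0.6 0 0 -3 0" --pt "0.6 0 0 0 0" --pt "0.6 0 0 0 0"

```text
time: 1.7
tool_pos: [0.4664, 0.0052, 0.2444]
tool_rot: [-0.0, -0.099, 0.995, 0.0]
contact_force: [0.4, -0.7, -0.2]
grip_width: 0.599
grip_force: 0.0
```

```bash
python3 - <<'E'
from h import *
s=robot.sense(); print(s["time"],s["tool_pos"],s["q"].round(3),s["grip_width"])
# two-view check of rack/stop heights: triangulate matched points
def tri(a,b):
    (o1,d1),(o2,d2)=a,b
    A=np.c_[d1,-d2]; k=np.linalg.lstsq(A,o2-o1,rcond=None)[0]
    p,q=o1+d1*k[0],o2+d2*k[1]; return ((p+q)/2*1000).round(1),np.linalg.norm(p-q).round(4)
T=lambda u,v:ray("top",210+(u+.5)/5.2-.5,135+(v+.5)/5.2-.5)
S=lambda u,v:ray("scene",185+(u+.5)/4.4-.5,155+(v+.5)/4.4-.5)
for l,t,c in[("rack NR",(410,528),(40,158)),("rack FR",(382,403),(140,190)),("rack FL",(172,448),(202,62)),("side knee",(187,268),(330,152)),("jaw near out",(521,232),(212,318))]: print(l,tri(T(*t),S(*c)))
E
```

```text
1.7 [0.46644008 0.00524793 0.24441432] [ 0.011  0.165 -0.245  1.162  0.    -0.186] 0.598882942587342
rack NR (array([508.5, -39.7,  40.5]), np.float64(0.0035))
rack FR (array([568.4, -28.8,  34.1]), np.float64(0.0005))
rack FL (array([548.2,  74.2,  38.6]), np.float64(0.0002))
side knee (array([638. ,  65.7,  13.7]), np.float64(0.0008))
jaw near out (array([652.3, -97.5,  41.8]), np.float64(0.0045))
```

The heights agree with the text, with the rack top at about 40 mm and the jaw top at about 44 mm. I'll descend behind the rack.

Request:
arm_command --pt "0.6 0 0 -4 0" --pt "0.6 0 0 -4 0" --pt "0.6 0 0 -4 0" --pt "0.6 0 0 -3 0" --pt "0.6 0 0 -1 0" --pt "0.6 0 0 0 0"

```text
time: 2.3
tool_pos: [0.467, 0.0053, 0.0844]
tool_rot: [-0.0, -0.099, 0.995, 0.0]
contact_force: [0.9, -0.6, 0.5]
grip_width: 0.599
grip_force: 0.0
```

```bash
python3 - <<'E'
from h import *
p,d=eyes.snapshot("scene"); cv2.imwrite("pics/s1.png",cv2.resize(p[130:290,150:350],(750,600),interpolation=cv2.INTER_CUBIC))
E
```

```text
(no output)
```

View pics/s1.png

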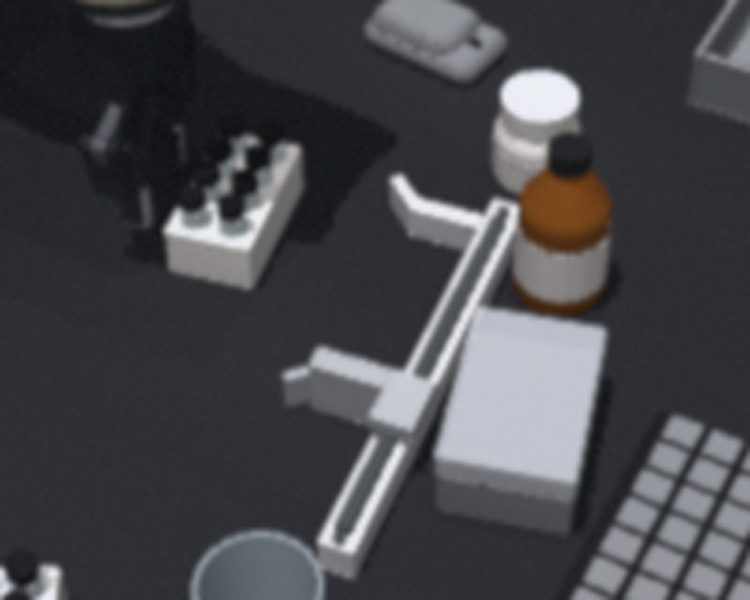

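The picture shows the fingers standing behind the near long face, at about (145,205), with nothing else nearby. I'll make contact, then push diagonally.

Request:
arm_command --pt "0.6 0.6 0.1 0 0" --pt "0.6 0.6 0.1 0 0" --pt "0.6 0.5 0.1 0 0" --pt "0.6 0.3 0 0 0" --pt "0.6 0.3 0 0 0" --pt "0.6 0.3 0 0 0" --pt "0.6 0 0 0 0"

```text
time: 3.05
tool_pos: [0.4928, 0.0081, 0.0838]
tool_rot: [-0.0, -0.098, 0.995, 0.0]
contact_force: [-1.2, 0.4, -0.6]
grip_width: 0.598
grip_force: 0.2
```

Request:
arm_command --pt "0.6 0.7 0 0 -0.7" --pt "0.6 0.7 -0.1 0 -0.7" --pt "0.6 0.7 -0.1 0 -0.7" --pt "0.6 0.7 -0.1 0 -0.7" --pt "0.6 0.7 -0.1 0 -0.7" --pt "0.6 0.7 -0.1 0 -0.7" --pt "0.6 0.7 -0.1 0 -0.7" --pt "0.6 0 0 0 0"

```text
time: 3.85
tool_pos: [0.5429, 0.002, 0.084]
tool_rot: [0.001, -0.055, 0.998, -0.0]
contact_force: [-0.1, 0.3, -0.5]
grip_width: 0.601
grip_force: 0.0
```

```bash
python3 - <<'E'
from h import *
p,d=eyes.snapshot("top"); cv2.imwrite("pics/t1.png",cv2.resize(p[135:250,210:360],None,fx=5.2,fy=5.2,interpolation=cv2.INTER_CUBIC))
E
```

```text
(no output)
```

View pics/t1.png

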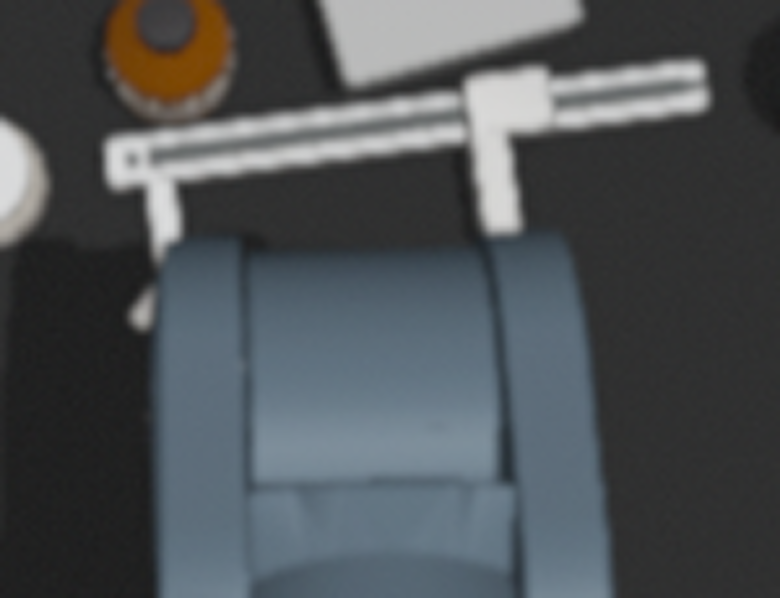

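The arm hides the rack from above, and only the stop and jaw are visible. I'll use the scene camera instead.

```bash
python3 - <<'E'
from h import *
p,d=eyes.snapshot("scene"); cv2.imwrite("pics/s2.png",cv2.resize(p[155:275,180:300],(600,600),interpolation=cv2.INTER_CUBIC))
E
```

```text
(no output)
```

View pics/s2.png

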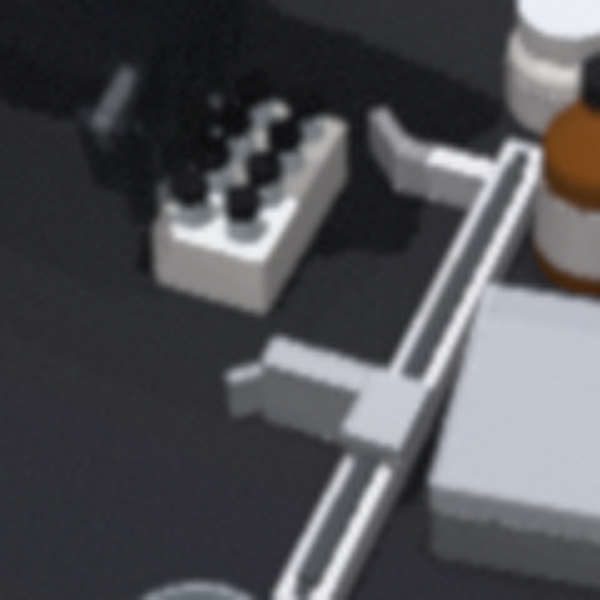

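The crop (5x, origin 180,155) shows the rack's far-right top corner at (267,262), the far-left at (347,125), the near-right at (157,230), and bottom corners at (265,313) and (155,280).

```bash
cat >> h.py <<'E'
def dock(p,O=(694,-6),yaw=6.4):
    c,s=np.cos(np.radians(yaw)),np.sin(np.radians(yaw)); d=np.asarray(p)[:2]-O; return np.array([d@[c,s],d@[-s,c]])
def sp(u,v,z,x0=180,y0=155,f=5.): return atz("scene",x0+(u+.5)/f-.5,y0+(v+.5)/f-.5,z)[:2]*1000
E
python3 - <<'E'
from h import *
for l,u,v,z in[("FR",267,262,.04),("FL",347,125,.04),("NR",157,230,.04),("FRb",265,313,0),("NRb",155,280,0),("jaw in top near",277,337,.044),("knee top",392,158,.026),("stop far left front top",512,143,.026),("stop right front top",275,595,.026),("stop front at jaw",345,455,.026)]:
    w=sp(u,v,z); print(l,w.round(1),dock(w).round(1))
F=dock(sp(347,125,.04));G=dock(sp(267,262,.04)); e=F-G; print(np.linalg.norm(e),"rel yaw",np.degrees(np.arctan2(-e[0],e[1])), "centre",(F+G)/2-[30,0])
E
```

```text
FR [622.6 -41. ] [-74.9 -26.8]
FL [610.7  59.5] [-75.5  74.4]
NR [565.4 -47.6] [-132.4  -27. ]
FRb [618.6 -38.9] [-78.6 -24.3]
NRb [559.8 -45.5] [-137.8  -24.3]
jaw in top near [652.2 -82.7] [-50.1 -71.6]
knee top [635.   61.9] [-51.1  74. ]
stop far left front top [683.4  99.9] [  1.3 106.5]
stop right front top [ 715.4 -195.3] [   0.2 -190.5]
stop front at jaw [ 705.3 -115.5] [  -0.9 -110.1]
101.19395936220958 rel yaw 0.3547627854880623 centre [-105.19107085   23.80203588]
```

The rack is square to the dock and sits at x=-105, y=+24 to 26 mm. I'll continue the push with a shift of -20 mm.

Request:
arm_command --pt "0.6 0.76 -0.16 0 0" --pt "0.6 0.76 -0.16 0 0" --pt "0.6 0.76 -0.16 0 0" --pt "0.6 0.76 -0.16 0 0" --pt "0.6 0.76 -0.16 0 0" --pt "0.6 0.76 -0.16 0 0" --pt "0.6 0.76 -0.16 0 0" --pt "0.6 0 0 0 0"

```text
time: 4.75
tool_pos: [0.5962, -0.0093, 0.0839]
tool_rot: [0.001, -0.056, 0.998, -0.0]
contact_force: [0.3, 0.3, -1.2]
grip_width: 0.6
grip_force: 0.0
```

```bash
python3 - <<'E'
from h import *
p,d=eyes.snapshot("scene"); cv2.imwrite("pics/s3.png",cv2.resize(p[155:275,180:300],(600,600),interpolation=cv2.INTER_CUBIC))
E
```

```text
(no output)
```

View pics/s3.png

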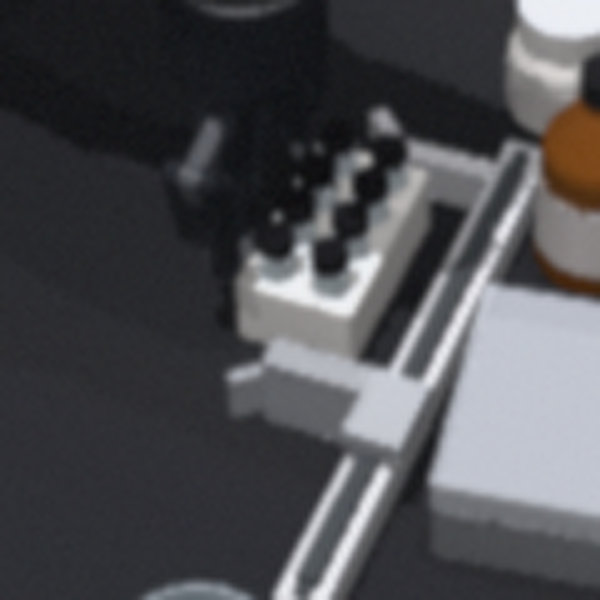

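The rack is inside the bay, with its far-right top corner at (352,318), far-left at (432,172) and near-right at (240,285). The jaw hasn't moved.

```bash
python3 - <<'E'
from h import *
for l,u,v in[("FR",352,318),("FL",432,172),("NR",240,285)]: print(l,dock(sp(u,v,.04)).round(1))
print("tcp",dock(robot.sense()["tool_pos"][:2]*1000))
E
```

```text
FR [-24.1 -44.8]
FL [-24.   58.7]
NR [-80.7 -45. ]
tcp [-98.08654125   7.71399328]
```

Square, y=+7 mm, with 24 mm left. I'll push straight along dock x, gently, until the force rises.

Request:
arm_command --pt "0.6 0.5 0.06 0 0" --pt "0.6 0.5 0.06 0 0" --pt "0.6 0.5 0.06 0 0" --pt "0.6 0.4 0.05 0 0" --pt "0.6 0.2 0.02 0 0" --pt "0.6 0.2 0.02 0 0" --pt "0.6 0 0 0 0"

```text
time: 5.5
tool_pos: [0.6182, -0.0063, 0.0839]
tool_rot: [0.0, -0.056, 0.998, 0.0]
contact_force: [-0.4, 0.1, 0.1]
grip_width: 0.601
grip_force: 0.1
```

Request:
arm_command --pt "0.6 0.1 0.01 0 0" --pt "0.6 0.1 0.01 0 0" --pt "0.6 0 0 0 0" --pt "0.6 0 0 0 0"

```text
time: 5.9
tool_pos: [0.6199, -0.0062, 0.084]
tool_rot: [0.0, -0.056, 0.998, -0.0]
contact_force: [-2.0, -0.8, -0.5]
grip_width: 0.598
grip_force: 1.0
```

Request:
arm_command --pt "0.6 0.1 0.01 0 0" --pt "0.6 0.1 0.01 0 0" --pt "0.6 0 0 0 0" --pt "0.6 0 0 0 0"

```text
time: 6.3
tool_pos: [0.6205, -0.0061, 0.0838]
tool_rot: [-0.001, -0.056, 0.998, -0.0]
contact_force: [-13.7, -2.2, 10.3]
grip_width: 0.601
grip_force: 7.3
```

Request:
arm_command --pt "0.6 0.1 0.01 0 0" --pt "0.6 0.1 0.01 0 0" --pt "0.6 0 0 0 0" --pt "0.6 0 0 0 0"

```text
time: 6.7
tool_pos: [0.6208, -0.0061, 0.0838]
tool_rot: [-0.003, -0.056, 0.998, -0.0]
contact_force: [-29.9, -4.1, 23.1]
grip_width: 0.596
grip_force: 14.7
```

Contact with the stop is confirmed: force rose and motion stopped. I'll back off, lift, shut the fingers and move to the outside of the jaw.

Request:
arm_command --pt "0.6 -0.5 -0.06 0 0" --pt "0.6 -1.2 -0.14 0 0" --pt "0.6 -1.5 -0.15 0 0" --pt "0.6 0 0 4 0" --pt "0.4 0 0 4 0" --pt "0.2 0 0 3 0" --pt "0 0 -3 0 0" --pt "0 0 -4 0 0"

```text
time: 7.5
tool_pos: [0.593, -0.0789, 0.1955]
tool_rot: [0.002, -0.057, 0.998, -0.0]
contact_force: [0.1, -0.9, -0.2]
grip_width: -0.001
grip_force: 0.0
```

Request:
arm_command --pt "0 2 -4 0 0" --pt "0 3 -2.4 0 0" --pt "0 3 0 0 0" --pt "0 0 0 0 0" --pt "0 0 0 0 0"

```text
time: 8.0
tool_pos: [0.6722, -0.1433, 0.1934]
tool_rot: [-0.0, -0.056, 0.998, 0.0]
contact_force: [-0.1, 0.1, 0.0]
grip_width: -0.001
grip_force: 0.0
```

```bash
python3 - <<'E'
from h import *
s=robot.sense();print(s["tool_pos"],s["grip_width"],dock(s["tool_pos"][:2]*1000),s["q"].round(2))
p,d=eyes.snapshot("scene"); q,_=eyes.snapshot("top")
a=cv2.resize(p[145:265,200:300],(500,600),interpolation=cv2.INTER_CUBIC);b=cv2.resize(q[135:255,215:275],(300,600),interpolation=cv2.INTER_CUBIC)
cv2.imwrite("pics/s4.png",np.hstack([a,b]))
E
```

```text
[ 0.67220935 -0.14327456  0.19336749] -0.0005120411816110875 [ -36.95669549 -133.99007561] [-0.21  0.65  0.34  1.26  0.   -0.32]
```

View pics/s4.png

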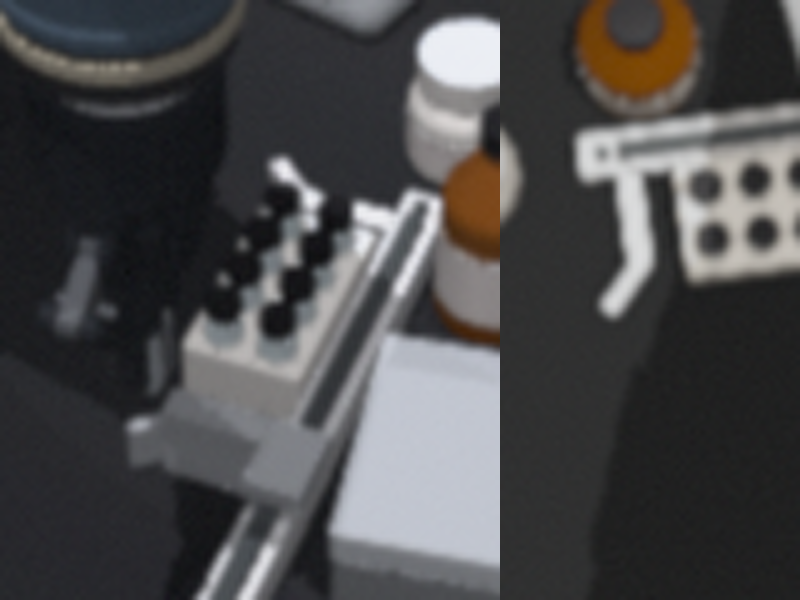

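The rack lies flush against the back stop (far edge along the beam), between the side stop and the jaw. The jaw is still open and the bystanders are undisturbed. I'll descend outside the jaw.

Request:
arm_command --pt "0 0.7 0.1 -2 0" --pt "0 0 0 -3 0" --pt "0 0 0 -3 0" --pt "0 0 0 -2.5 0" --pt "0 0 0 0 0" --pt "0 0 0 0 0"

```text
time: 8.7
tool_pos: [0.6786, -0.1421, 0.09]
tool_rot: [0.0, -0.056, 0.998, -0.0]
contact_force: [-0.6, 0.2, 0.1]
grip_width: 0.002
grip_force: 0.0
```

Request:
arm_command --pt "0 -0.06 0.5 0 0" --pt "0 -0.06 0.5 0 0" --pt "0 -0.06 0.5 0 0" --pt "0 -0.06 0.5 0 0" --pt "0 -0.06 0.5 0 0" --pt "0 -0.06 0.5 0 0" --pt "0 0 0 0 0"

```text
time: 9.4
tool_pos: [0.6752, -0.1115, 0.0889]
tool_rot: [-0.0, -0.056, 0.998, 0.0]
contact_force: [0.6, -0.6, 0.2]
grip_width: -0.0
grip_force: 0.0
```

Request:
arm_command --pt "0 -0.06 0.5 0 0" --pt "0 -0.06 0.5 0 0" --pt "0 -0.06 0.5 0 0" --pt "0 -0.06 0.5 0 0" --pt "0 -0.06 0.5 0 0" --pt "0 -0.06 0.5 0 0" --pt "0 -0.06 0.5 0 0" --pt "0 0 0 0 0"

```text
time: 10.2
tool_pos: [0.6711, -0.0765, 0.0889]
tool_rot: [0.0, -0.056, 0.998, 0.0]
contact_force: [-0.3, 0.9, 0.2]
grip_width: 0.003
grip_force: 0.0
```

Request:
arm_command --pt "0 -0.03 0.3 0 0" --pt "0 -0.03 0.3 0 0" --pt "0 -0.02 0.2 0 0" --pt "0 0 0 0 0"

```text
time: 10.6
tool_pos: [0.6702, -0.0692, 0.0889]
tool_rot: [-0.0, -0.056, 0.998, -0.0]
contact_force: [-0.2, -3.3, -1.1]
grip_width: 0.001
grip_force: 1.4
```

```bash
python3 - <<'E'
from h import *
s=robot.sense();print(s["tool_pos"],dock(s["tool_pos"][:2]*1000),s["contact_force"],s["wrist_torque"])
p,d=eyes.snapshot("scene"); np.savez("s5.npz",p=p,d=d)
E
```

```text
[ 0.67022182 -0.06919591  0.08893335] [-30.67437111 -60.15153582] [-0.2342706  -3.30471996 -1.12870855] [-0.5278738   0.01544228  0.04342943]
```

Request:
arm_command --pt "0 -0.02 0.2 0 0" --pt "0 -0.02 0.2 0 0" --pt "0 0 0 0 0" --pt "0 0 0 0 0"

```text
time: 11.05
tool_pos: [0.6698, -0.0654, 0.0889]
tool_rot: [-0.0, -0.056, 0.998, -0.0]
contact_force: [-1.2, -4.4, 1.3]
grip_width: -0.002
grip_force: 2.3
```

Request:
arm_command --pt "0 -0.02 0.15 0 0" --pt "0 -0.02 0.15 0 0" --pt "0 0 0 0 0" --pt "0 0 0 0 0"

```text
time: 11.45
tool_pos: [0.6697, -0.0648, 0.089]
tool_rot: [0.0, -0.055, 0.998, -0.002]
contact_force: [1.6, -24.4, -2.0]
grip_width: 0.0
grip_force: 11.7
```

The force rose sharply to 24 N at TCP dock y ≈ -56 mm; closure was predicted at -54.5 mm. I'll back off, rise clear and check.

Request:
arm_command --pt "0 0.05 -0.5 0 0" --pt "0 0.1 -1.5 0 0" --pt "0 0.2 -2 0 0" --pt "0 0 0 4 0" --pt "0 0 0 4 0" --pt "0 0 0 4 0" --pt "0 -4 0 2 0" --pt "0 -4 0 2 0"

```text
time: 12.25
tool_pos: [0.593, -0.1035, 0.2499]
tool_rot: [0.001, -0.056, 0.998, -0.0]
contact_force: [0.2, -0.7, 0.2]
grip_width: -0.002
grip_force: 0.0
```

Request:
arm_command --pt "0 -4 -2 0 0" --pt "0 -4 -2 0 0" --pt "0 -4 -2 0 0" --pt "0 -4 -2 0 0" --pt "0 0 0 0 0" --pt "0 0 0 0 0"

```text
time: 12.85
tool_pos: [0.4326, -0.1835, 0.2495]
tool_rot: [0.001, -0.055, 0.999, -0.0]
contact_force: [1.3, -1.1, 0.2]
grip_width: 0.001
grip_force: 0.0
```

```bash
python3 - <<'E'
from h import *
p,d=eyes.snapshot("scene"); q,_=eyes.snapshot("top")
cv2.imwrite("pics/t6.png",np.vstack([cv2.resize(q[130:200,215:355],(800,400),interpolation=cv2.INTER_CUBIC), cv2.copyMakeBorder(cv2.resize(p[165:260,195:325],None,fx=2.1,fy=2.1,interpolation=cv2.INTER_CUBIC)[:200],0,0,0,527,0)]))
E
```

```text
(no output)
```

View pics/t6.png

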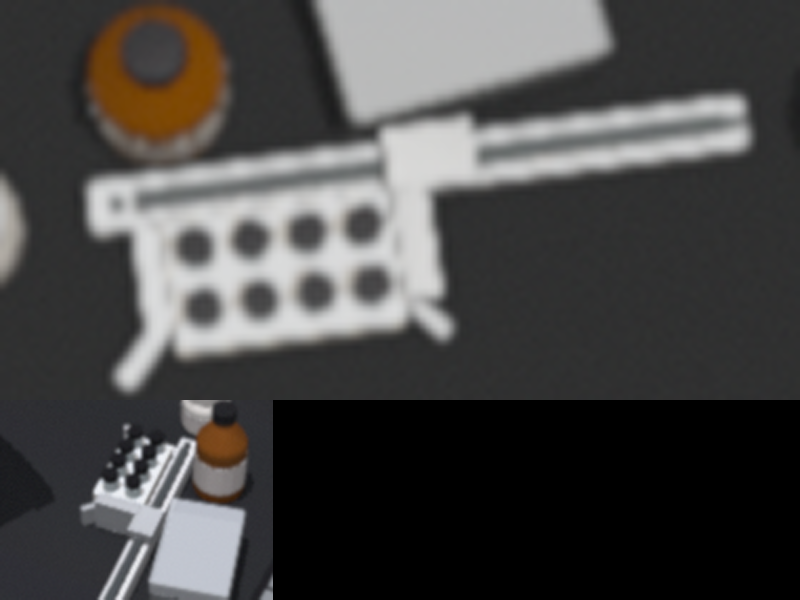

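The top view shows the rack snug between the side stop (155,280) and the jaw (420,245). Its near edge runs from (178,357) to (408,330), parallel to the stop. One numeric check before handing in.

```bash
python3 - <<'E'
from h import *
f=800/140
for l,u,v,z in[("NL",178,357,.04),("NR",408,330,.04),("FL",163,222,.04),("jaw out",441,293,.044),("jaw out far",431,195,.044),("knee",172,325,.026)]:
    print(l,dock(atz("top",215+(u+.5)/f-.5,130+(v+.5)/f-.5,z)[:2]*1000).round(1))
E
```

```text
NL [-64.9  78.9]
NR [-66.2 -24.3]
FL [-3.9 77.8]
jaw out [-52.1 -40.9]
jaw out far [ -7.9 -42.5]
knee [-49.   79.9]
```

```bash
python3 - <<'E'
from h import *
q,_=eyes.snapshot("top"); s4=cv2.imread("pics/s4.png")[:,500:]
def P(u,v,z): return dock(atz("top",u,v,z)[:2]*1000).round(1)
print("s4 near-left",P(215+190.5/5-.5,135+282.5/5-.5,.04),"far-left",P(215+178.5/5-.5,135+168/5-.5,.04))
# now: near-edge and gap profile along dock x at two y's of the rack, subpixel half-level
g=q.max(2).astype(float)
def prof(img,u,v0,v1,ox=0,oy=0,s=1):
    vs=np.arange(v0,v1,.1); m=cv2.remap(img.astype(np.float32),np.full((len(vs),1),(u-ox+.5)*s-.5,np.float32),((vs-oy+.5)*s-.5).astype(np.float32)[:,None],cv2.INTER_LINEAR)[:,0]
    i=np.where((m[:-1]>120)&(m[1:]<=120))[0]; return vs[i[-1]] if len(i) else None
for u in(250,255,260,265,270):
    a=prof(g,u,180,205); b=prof(s4.max(2).astype(float),u,180,205,215,135,5)
    print(u,"now",a,P(u,a,.04) if a else"","s4",b,P(u,b,.04) if b else"")
E
```

```text
s4 near-left [-64.4  61.2] far-left [-5.4 59.7]
250 now 191.49999999999935 [-64.8  67.9] s4 None 
255 now 191.09999999999937 [-65.5  55.2] s4 190.29999999999941 [-63.5  54.9]
260 now 190.29999999999941 [-65.1  42.3] s4 189.89999999999944 [-64.1  42.2]
265 now 189.39999999999947 [-64.5  29.4] s4 188.8999999999995 [-63.2  29.2]
270 now 188.9999999999995 [-65.1  16.6] s4 188.29999999999953 [-63.4  16.4]
```

Compared with the flush position after the 30 N push, the rack has moved back by at most about 1.5 mm, which is within tolerance, and it is still square. The hand is clear, so I'm handing in.

```bash
python3 -c "
from h import *
print(job_done())"
```

```text
the job is handed in; nothing more can be done
None
```

I handed the job in with the rack pushed flat against the back stop, the jaw clamping it square against the side stop, and the hand clear; no verdict came back, and my last check put it within about 1.5 mm of flush.

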